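# Strip a set pressing mould and ready the next ring

## Task

The investment in the ring has set: take the stack apart from the top down. Lift off the white ring gauge and lay it handle up in the round dish, draw the silicone sleeve straight up off the mould and slip it fully home over the other ring base without touching the wax crown there, then stand the mould upright, bore down, in the middle of the ceramic firing tray without tipping or dropping it, and last lay the empty ring base, plug up, in the square steel rinsing tray.

Things in the scene. Friction and masses are not known exactly. Their poses are not given: they have to be found in the camera images.
- ring_gauge_grip (a point): Ring gauge, the white plastic cap on top of the stack. An open ring plate 53 mm across and 5 mm thick, under it a locating rim 44 mm across and 5 mm deep (hanging inside the sleeve's mouth with 2.5 mm play all round), on top an upright bar handle 30 mm long, 10 mm wide, standing 21 mm above the plate; 32 mm high in all, 30 g. This point is the middle of the bar, 21 mm above the lowest edge and 11 mm above the plate. Its x axis runs along the bar (grasp across y), z up
- sleeve_center (a point): Silicone sleeve, a stiff grey open tube: outside 58 mm, inside 49 mm, 56 mm high, 60 g. It stands on the flange of the ring base round the mould (1.5 mm play all round). This point is on its axis half-way up, 28 mm from either end; z is its axis. Grasp it across the outside near the upper edge
- mould_center (a point): Set investment mould, a beige solid cylinder 46 mm across and 42 mm high, 120 g, inside the sleeve (6 mm lower than the sleeve's upper edge) with a blind bore of 21 mm, 20 mm deep, in its underside that stands over the plug of the ring base. It must be lifted at least 20 mm straight up to come off the plug. This point is on its axis half-way up, 21 mm above its underside; z up its axis. Fragile: must not be tipped or dropped
- ring_base_plug (a point): Ring base at the bottom of the stack (dark grey plastic, 160 g): flange 70 mm across and 8 mm thick, on it a hub 43 mm across up to 16 mm height, on that a round plug 16 mm across from 16 to 34 mm height (top edge bevelled 2 mm). This point is on the axis 25 mm above the underside, half-way up the plug, by which it is picked up; z up
- next_base: The other ring base, same shape and size as the one in the stack, fixed to the bench, with a wax crown on its plug. Origin at the centre of its underside, z up. The sleeve stands on its flange, 8 mm above the origin, round its 43 mm hub (3 mm play all round, top edge of the hub at 16 mm height bevelled by 3 mm)
- wax_pattern: Small dark green wax crown 10 mm across on a sprue, on the plug of the other ring base; origin at the foot of the sprue, 34 mm above the bench, on the axis of that base; it reaches 19 mm higher, to 53 mm above the bench, and no more than 7 mm from the axis. Must not be touched
- parts_dish: Round shallow dish of white ceramic, 88 mm across at the rim, 14 mm high, inner floor 4 mm above its origin (the centre of its underside) and about 70 mm across; fixed to the bench
- firing_tray: Square ceramic firing tray, beige with rows of small bores, 80 x 80 mm, flat top 12 mm above its origin (the centre of its underside); fixed to the bench; x and y along its sides
- rinse_tray: Square open rinsing tray of steel, 92 x 92 mm outside, walls 2 mm thick and 18 mm high with a beaded rim, inner floor 2 mm above its origin (the centre of its underside); fixed to the bench; x and y along its sides

How it is judged:
On the way, in this order (a step that is already met when the one before it is completed fails the run):
1. the ring gauge lies in the round dish (horizontal distance between ring_gauge_grip and parts_dish below 0.017 m and z of ring_gauge_grip in the frame of parts_dish below 0.03 m), for 0.2 s.
2. the sleeve is fully home on the other ring base (horizontal distance between sleeve_center and next_base below 0.006 m and z of sleeve_center in the frame of next_base below 0.039 m), for 0.2 s.
3. the mould stands in the middle of the firing tray (horizontal distance between mould_center and firing_tray below 0.013 m and z of mould_center in the frame of firing_tray below 0.036 m), for 0.2 s.
4. the empty ring base lies in the rinsing tray (horizontal distance between ring_base_plug and rinse_tray below 0.016 m and z of ring_base_plug in the frame of rinse_tray below 0.031 m), for 0.2 s.
At the end, for the whole second after the job is handed in: At rest: gauge flat in the round dish, handle up (17 mm of centre); sleeve on the other base's flange (6 mm of axis, under 3 mm above it); mould upright, bore down, on the firing tray (13 mm of centre); empty base flat in the rinsing tray, plug up (16 mm of centre) (all of step 2 and all of step 3 and horizontal distance between ring_gauge_grip and parts_dish below 0.017 m and z of ring_gauge_grip in the frame of parts_dish below 0.028 m and angle between ring_gauge_grip's own z axis and vertical below 0.15 rad and angle between each of sleeve_center, mould_center's own z axis and vertical below 0.06 rad and horizontal distance between ring_base_plug and rinse_tray below 0.016 m and z of ring_base_plug in the frame of rinse_tray below 0.03 m and angle between ring_base_plug's own z axis and vertical below 0.08 rad and linear speed of each of ring_gauge, sleeve, mould, ring_base below 0.02 m/s); the robot touches nothing.
It fails at once if the wax crown on the other ring base is touched (contact force between wax_pattern and anything else above 0.3 N).
It fails at once if the mould is tipped (more than 30 degrees) (angle between mould_center's own z axis and vertical above 0.52 rad).
It fails at once if the mould is dropped (falls freely more than about 6 mm) (contact force between mould and anything else below 0.05 N and linear speed of mould above 0.35 m/s).
It also fails if it takes over 96 s, if anything falls off the work surface, if the arm or the gripper's body presses on something with over 40 N, if the wrist force passes 120 N, or if a joint passes its speed limit or range.

## Robot

A 6-joint arm with a two-finger parallel gripper is mounted at the origin on a cart in front of the work surface, level with it; the furniture and walls round the work are solid. World frame = base frame: x ahead of the robot, y to its left, z up, the work surface at z = 0. Lengths are in m, angles in rad, forces in N, time in s.
With the tool pointing down it reaches from about 0.275 to 0.75 m from the base axis. Payload 10.2 kg.
Tool frame: the origin (TCP) lies at the very end of the fingers, on their centre line; the grasp point (between the pads) lies 19 mm behind it (r.grasp_offset is the distance from the TCP to the grasp point, in m); z points along the fingers, y is the line along which they close (so a half turn about z gives the same grasp; the last joint's range is limited). The gripper opens to 88 mm and grips with 3 to 60 N. Pads are 18 mm wide; open, the fingers measure 123 mm over their backs; the gripper's body (75 mm by 187 mm) begins 45 mm behind the grasp point.
Start: joints at [0.995, 0.313, 1.498, -0, 1.331, -0.223], TCP at [0.181, 0.493, 0.239] pointing down, gripper open.
Joint ranges: [-2.94, 2.94], [-0.97, 2.17], [0.19, 2.56], [-1.23, 4.37], [0.02, 3.11], [-2.88, 2.88]. Speed limits (rad/s): [2.39, 2.39, 3.01, 3.14, 3.14, 3.14].

## Interface

Orientations are given as a unit quaternion [x, y, z, w].
In Python, from plant import status, eyes, job, r gives the robot as it stands. The module is installed in compiled form; this text tells all that it offers.
- The arm moves only by the tool jog_arm, never from a script. Its argument "targets" is a list of rows, each a list of 7 numbers: the shift along the tool's x, y, z in m, then the turn, a rotation vector about the tool's x, y, z in degrees, then the closure, from -1 (fully open) to 1 (shut). A call has 1 to 20 rows; each row shifts and turns the commanded pose from where the row before left it, along the tool's axes as they then stand; what a row does not reach is not made up. A row lasts 1/8 s, in which the tool goes at most 62.5 mm and 10.7 degrees, less where a joint would pass 70% of its speed; a pose out of reach is approached as far as the arm can. A call with a gripper value outside its range is refused whole. The fingers move at their own pace and stop on an object; the grip force is fixed at half the most. Time passes only in rows, so rows that do not move let the fingers close. It gives the time, the measured TCP pose, the force, the opening and the grip force at its end, in the units of the state.
- status.observe(): the state, without advancing time (a new reading comes with each control period).
- eyes.camera(name): name is "scene" or "top" or "wrist"; returns a dict with "pixels" (480x640x3 uint8, blue, green, red), "depth" (480x640 float32, m along the optical axis (not along the pixel's ray), 0 where there is no reading), "fx", "fy", "cx", "cy" (pixels), "T" (4x4, takes a point from camera to world coordinates); the wrist camera has in their place "hand_eye" (4x4, takes a point from camera to tool coordinates, whose origin is the TCP and whose axes are the flange's). Camera axes: x right, y up, looking along -z (the intrinsics and any distortion apply to the point x, -y, -z); pixel columns grow to the right and rows downward; lengths in m; the calibration is good to about 2 mm. A picture is of the moment at which its call begins: read the wrist's pose just before it.
- job.hand_in(): hands the job in; it is judged then, once.
The state is a dict: "clock": time; "joint_pos": joint angles; "joint_vel": joint speeds; "joint_torque": joint torques, N m; "tcp_pos": TCP position; "tool_rot": TCP orientation; "contact_force": force on the tool from outside, world axes, zero at the start; "ft_torque": the same for the moment, N m; "opening": finger opening in m; "gripper_force": force on a finger pad.
Only numpy, scipy, OpenCV 4.12 (cv2) and the standard library are available. Lean on these libraries where they do the work, as an engineer would, in place of code of your own. Each camera call takes 0.05 s, during which the arm holds its last target. There are 200 camera calls.

## Working session

There is one attempt and no reset: what is moved stays moved. The work goes in short steps, Python scripts to look and compute and a tool call to move; the robot and the scene stay as the last step left them, time stands still between calls to the robot, and variables do not carry over. Pictures are saved under pics/ and viewed, at most 14 in all, crops included, and the job is handed in when it is done.

Besides the shell and the picture viewer there is one more tool, called by a JSON object that holds its "name" and its "arguments". jog_arm: Moves the arm, as the interface text tells. Its arguments: {"type":"object","properties":{"targets":{"type":"array"}},"required":["targets"]}

```bash
mkdir -p pics; cat > h.py <<'E'
import numpy as np, cv2
from plant import status, eyes, job, r
from scipy.spatial.transform import Rotation as R
def cam(n):
    s=status.observe(); c=eyes.camera(n)
    if n=="wrist":
        T=np.eye(4); T[:3,:3]=R.from_quat(s["tool_rot"]).as_matrix(); T[:3,3]=s["tcp_pos"]
        c["T"]=T@np.array(c["hand_eye"])
    c["T"]=np.array(c["T"]); return c
def ray(c,u,v):
    d=np.array([(u-c["cx"])/c["fx"],-(v-c["cy"])/c["fy"],-1.])
    return c["T"][:3,3], c["T"][:3,:3]@d
def onplane(c,u,v,z):
    o,d=ray(c,u,v); return o+d*(z-o[2])/d[2]
def cloud(c):
    v,u=np.mgrid[:480,:640]; D=c["depth"]
    P=np.stack([(u-c["cx"])/c["fx"]*D,-(v-c["cy"])/c["fy"]*D,-D],-1)
    W=P@c["T"][:3,:3].T+c["T"][:3,3]; W[D<=0]=np.nan; return W
E
python3 - <<'E'
from h import *
print(status.observe())
for n in ("scene","top","wrist"):
    c=cam(n); cv2.imwrite(f"pics/{n}0.png",c["pixels"]); print(n,[k for k in c],c["fx"],c["cx"],c["cy"],c["T"].round(3).tolist()); np.savez(f"{n}0.npz",**{k:c[k] for k in ("pixels","depth","fx","fy","cx","cy","T")})
E
```

```text
{'clock': 0.0, 'joint_pos': array([ 9.94583003e-01,  3.13438259e-01,  1.49841758e+00,  1.49103869e-06,
        1.33100277e+00, -2.23373691e-01]), 'joint_vel': array([-1.21606415e-03, -5.54540135e-04, -6.76543196e-04,  1.81983458e-05,
       -2.65578108e-04, -6.77415561e-04]), 'joint_torque': array([-4.13312846e-04, -4.02211082e+01, -2.52267766e+01,  6.95416750e-02,
        3.52994876e-02, -1.17269728e-04]), 'tcp_pos': array([0.18128429, 0.49245063, 0.23817442]), 'tool_rot': array([ 1.75506232e-01,  9.84478116e-01, -5.82775680e-04, -2.47037832e-04]), 'contact_force': array([0.40976141, 0.49913171, 0.16195878]), 'ft_torque': array([-0.0082657 ,  0.04984086, -0.01896462]), 'gripper_force': 0.0, 'opening': 0.08832872257197512}
scene ['pixels', 'depth', 'fx', 'fy', 'cx', 'cy', 'T'] 489.5623593865505 316.5470354321206 242.56375994421413 [[0.904, 0.245, -0.35, 0.216], [-0.427, 0.556, -0.713, -0.36], [0.02, 0.795, 0.607, 0.598], [0.0, 0.0, 0.0, 1.0]]
top ['pixels', 'depth', 'fx', 'fy', 'cx', 'cy', 'T'] 468.37380289171847 322.1148187732751 238.9406518087344 [[-0.021, 0.995, -0.098, 0.421], [-1.0, -0.023, -0.02, 0.239], [-0.022, 0.098, 0.995, 0.925], [0.0, 0.0, 0.0, 1.0]]
wrist ['pixels', 'depth', 'fx', 'fy', 'cx', 'cy', 'hand_eye', 'T'] 375.6324300029403 318.8382361259237 243.1741187467525 [[0.345, -0.892, -0.293, 0.106], [0.939, 0.327, 0.109, 0.522], [-0.001, -0.313, 0.95, 0.384], [0.0, 0.0, 0.0, 1.0]]
```

View pics/scene0.png

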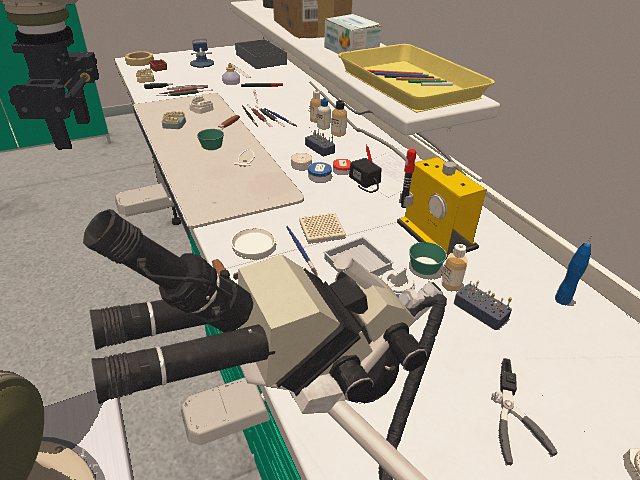

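View pics/top0.png

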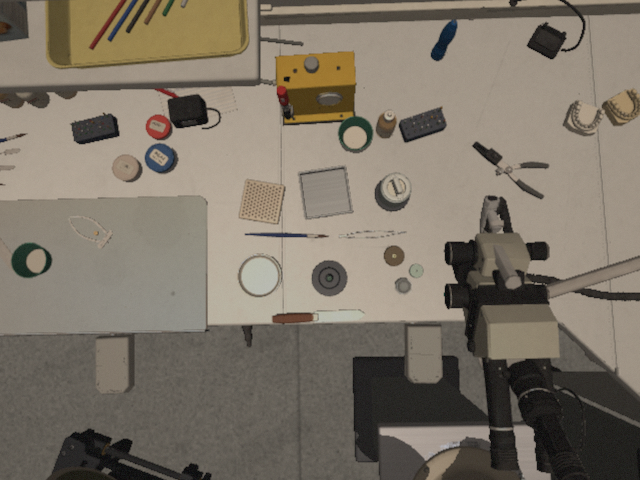

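The scene view shows the dish at (253,242), the firing tray at (322,228), the rinse tray at (357,258) and the stack at about (400,280), partly hidden by the microscope. The top view shows the stack with the gauge at (393,190), the rinse tray at (326,192), the firing tray at (262,201), the dish at (260,275) and the next base with its wax at (329,278). The microscope lies to the right of column 445.

```bash
python3 - <<'E'
from h import *
c=dict(np.load("top0.npz")); W=cloud(c)
for n,(u,v) in dict(stack=(393,190),rinse=(326,192),firing=(262,201),dish=(260,275),next=(329,278),bench=(360,240),mic=(500,250),mic2=(455,253),mic3=(455,295),mic4=(492,205),mic5=(515,330),arm=(600,265),yellow=(315,90),bottle=(387,122),green=(355,135),cup=(268,318),ped=(423,355),cart=(400,460)).items():
    print(n,W[v,u].round(4))
print("base px")
# base origin projected
p=np.linalg.inv(c["T"])@np.array([0,0,0,1]);print(c["cx"]+c["fx"]*p[0]/-p[2],c["cy"]-c["fy"]*p[1]/-p[2])
cr=cv2.resize(c["pixels"][150:330,220:460],None,fx=3.3,fy=3.3,interpolation=cv2.INTER_CUBIC);cv2.imwrite("pics/topcrop.png",cr)
E
```

```text
stack [0.5953 0.1221 0.0578]
rinse [0.606  0.2482 0.0017]
firing [0.5894 0.3754 0.0106]
dish [0.4433 0.3819 0.002 ]
next [0.4337 0.2457 0.0538]
bench [5.081e-01 1.830e-01 5.000e-04]
mic [ 0.4672 -0.0115  0.2223]
mic2 [0.4662 0.0475 0.1919]
mic3 [0.4009 0.0482 0.1821]
mic4 [ 0.5411 -0.0155  0.1874]
mic5 [ 0.3537 -0.01    0.2657]
arm [ 0.4483 -0.2818  0.0007]
yellow [0.7638 0.2623 0.1283]
bottle [0.7223 0.1303 0.0705]
green [0.7189 0.1874 0.0095]
cup [ 0.359   0.3673 -0.0007]
ped [ 0.2821  0.0676 -0.0037]
cart [0.0897 0.1201 0.0023]
base px
466.1555469649148 508.6939480112051
```

View pics/topcrop.png

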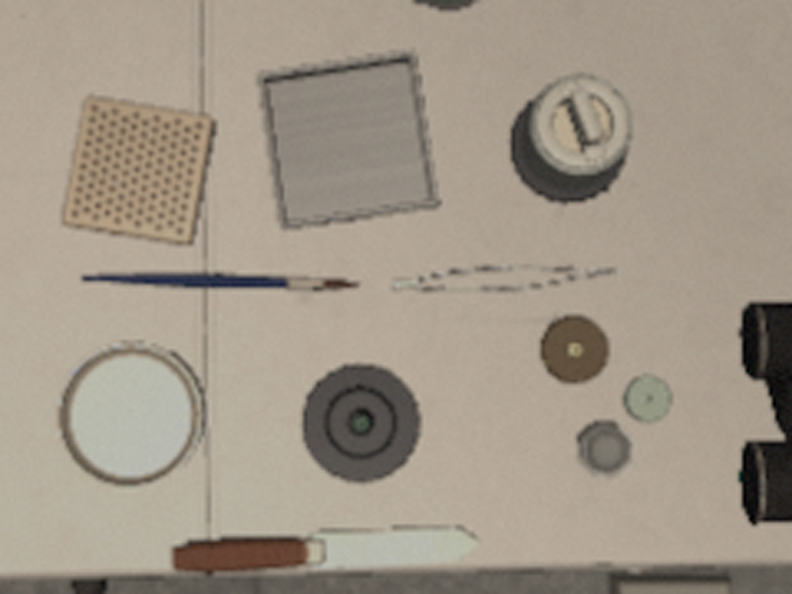

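Crop: the bar runs from about (565,105) to (600,145) in the crop, roughly the +x+y diagonal. The next base with its green wax is at (361,423), and the trays and dish are clear. Next I'll get the centres and check clearance to the microscope.

```bash
cat > m.py <<'E'
from h import *
def fit(c,W,box,z,band,shape,name):
    u0,v0,u1,v1=box; m=np.zeros((480,640),np.uint8)
    Z=W[...,2]; m[v0:v1,u0:u1]=((Z>band[0])&(Z<band[1]))[v0:v1,u0:u1]*255
    m=cv2.morphologyEx(m,cv2.MORPH_OPEN,np.ones((2,2)))
    pts=cv2.findNonZero(m)
    h=cv2.convexHull(pts)[:,0].astype(float)
    P=np.array([onplane(c,u,v,z)[:2] for u,v in h],np.float32)
    if shape=="c": (x,y),rr=cv2.minEnclosingCircle(P); e=cv2.fitEllipse(P); print(name,"circ",round(x,4),round(y,4),"d",round(2*rr,4),"ell",np.round(e[0],4),np.round(e[1],4))
    else: e=cv2.minAreaRect(P); print(name,np.round(e[0],4),np.round(e[1],4),round(e[2],1))
    print("   median z",np.nanmedian(Z[m>0]).round(4),len(pts))
if __name__=="__main__":
    c=dict(np.load("top0.npz")); W=cloud(c)
    fit(c,W,(370,165,420,215),.069,(.062,.076),"c","gauge plate")
    fit(c,W,(370,165,420,215),.090,(.080,.1),"r","bar")
    fit(c,W,(232,172,292,232),.012,(.007,.02),"r","firing")
    fit(c,W,(292,160,360,225),.018,(.01,.03),"r","rinse")
    fit(c,W,(230,248,290,305),.014,(.007,.02),"c","dish")
    fit(c,W,(305,255,355,300),.008,(.004,.013),"c","next flange")
    fit(c,W,(305,255,355,300),.016,(.013,.02),"c","next hub")
    fit(c,W,(305,255,355,300),.045,(.03,.06),"c","wax")
    P=W.reshape(-1,3)
    for x0 in np.arange(.1,.75,.1):
        print(round(x0,2),[ (round(y0,2),round(float(np.nanmax(P[(P[:,0]>x0)&(P[:,0]<x0+.1)&(P[:,1]>y0)&(P[:,1]<y0+.05),2],initial=-1)),2)) for y0 in np.arange(-.15,.2,.05)])
E
python3 m.py
```

```text
gauge plate circ 0.5967 0.1158 d 0.0573 ell [0.5969 0.116 ] [0.0559 0.0567]
   median z 0.0681 473
bar [0.5969 0.116 ] [0.03   0.0108] 18.1
   median z 0.0892 97
firing [0.5875 0.3738] [0.0798 0.0799] 79.2
   median z 0.0117 1587
rinse [0.6022 0.2477] [0.0953 0.0952] 7.1
   median z 0.0134 386
dish circ 0.4406 0.3804 d 0.0872 ell [0.4408 0.3805] [0.0861 0.0865]
   median z 0.0106 361
next flange circ 0.4336 0.2441 d 0.0708 ell [0.434  0.2439] [0.0691 0.0697]
   median z 0.0076 644
next hub circ 0.4342 0.244 d 0.0419 ell [0.4339 0.244 ] [0.0395 0.0401]
   median z 0.0155 258
wax circ 0.4335 0.2434 d 0.0148 ell [0.4334 0.2434] [0.0138 0.0148]
   median z 0.0353 50
0.1 [(np.float64(-0.15), 0.0), (np.float64(-0.1), 0.0), (np.float64(-0.05), 0.37), (np.float64(0.0), 0.27), (np.float64(0.05), 0.01), (np.float64(0.1), 0.0), (np.float64(0.15), 0.0)]
0.2 [(np.float64(-0.15), -0.79), (np.float64(-0.1), 0.35), (np.float64(-0.05), 0.39), (np.float64(0.0), 0.32), (np.float64(0.05), -0.0), (np.float64(0.1), -0.02), (np.float64(0.15), -0.79)]
0.3 [(np.float64(-0.15), 0.18), (np.float64(-0.1), 0.27)
[... 173 characters left out ...]
(-0.1), 0.23), (np.float64(-0.05), 0.27), (np.float64(0.0), 0.23), (np.float64(0.05), 0.2), (np.float64(0.1), 0.03), (np.float64(0.15), 0.01)]
0.5 [(np.float64(-0.15), 0.01), (np.float64(-0.1), 0.16), (np.float64(-0.05), 0.2), (np.float64(0.0), 0.01), (np.float64(0.05), 0.07), (np.float64(0.1), 0.09), (np.float64(0.15), 0.02)]
0.6 [(np.float64(-0.15), 0.02), (np.float64(-0.1), 0.02), (np.float64(-0.05), 0.01), (np.float64(0.0), 0.0), (np.float64(0.05), 0.07), (np.float64(0.1), 0.09), (np.float64(0.15), 0.04)]
0.7 [(np.float64(-0.15), 0.01), (np.float64(-0.1), 0.01), (np.float64(-0.05), 0.01), (np.float64(0.0), 0.05), (np.float64(0.05), 0.05), (np.float64(0.1), 0.1), (np.float64(0.15), 0.15)]
```

{"name": "jog_arm", "arguments": {"targets": [[-0.0325, -0.0131, 0, 0, 0, 0, -1], [-0.0325, -0.0131, 0, 0, 0, 0, -1], [-0.0325, -0.0131, 0, 0, 0, 0, -1], [-0.0325, -0.0131, 0, 0, 0, 0, -1], [-0.0325, -0.0131, 0, 0, 0, 0, -1], [-0.0325, -0.0131, 0, 0, 0, 0, -1], [-0.0325, -0.0131, 0, 0, 0, 0, -1], [-0.0325, -0.0131, 0, 0, 0, 0, -1], [-0.0325, -0.0131, 0, 0, 0, 0, -1], [-0.0325, -0.0131, 0, 0, 0, 0, -1], [-0.0325, -0.0131, 0, 0, 0, 0, -1], [-0.0325, -0.0131, 0, 0, 0, 0, -1], [-0.0325, -0.0131, 0, 0, 0, 0, -1], [-0.0325, -0.0131, 0, 0, 0, 0, -1], [-0.0325, -0.0131, 0, 0, 0, 0, -1], [-0.0325, -0.0131, 0, 0, 0, 0, -1]]}}

```text
clock: 2.15
tcp_pos: [0.5976, 0.1155, 0.2384]
tool_rot: [0.175, 0.984, -0.0, -0.0]
contact_force: [0.4, -0.0, 0.4]
opening: 0.0883
gripper_force: 0.0
```

{"name": "jog_arm", "arguments": {"targets": [[0, 0, 0, 0, 0, 10.1, -1], [0, 0, 0, 0, 0, 10.1, -1], [0, 0, 0, 0, 0, 10.1, -1], [0, 0, 0, 0, 0, 10.1, -1], [0, 0, 0, 0, 0, 10.1, -1], [0, 0, 0, 0, 0, 10.1, -1], [0, 0, 0, 0, 0, 10.1, -1], [0, 0, 0, 0, 0, 10.1, -1], [0, 0, 0, 0, 0, 10.1, -1], [0, 0, 0, 0, 0, 10.1, -1], [0, 0, 0, 0, 0, 10.1, -1], [0, 0, 0, 0, 0, 10.1, -1], [0, 0, 0, 0, 0, 10.1, -1], [0, 0, 0, 0, 0, 10.1, -1], [0, 0, 0, 0, 0, 0, -1], [0, 0, 0, 0, 0, 0, -1]]}}

```text
clock: 4.15
tcp_pos: [0.5969, 0.1163, 0.2386]
tool_rot: [0.987, 0.161, -0.0, -0.0]
contact_force: [0.3, 0.7, -1.3]
opening: 0.0879
gripper_force: 0.0
```

```bash
cat >> h.py <<'E'
def to(x,y,z,yaw=None):
    s=status.observe(); Rm=R.from_quat(s["tool_rot"]).as_matrix(); d=Rm.T@(np.array([x,y,z])-s["tcp_pos"])
    a=np.degrees(np.arctan2(Rm[1,1],Rm[0,1]))
    print("t",round(s["clock"],2),"tcp",s["tcp_pos"].round(4),"yaw",a.round(2),"tilt",np.degrees(np.arccos(-Rm[2,2])).round(2),"SHIFT mm",(d*1000).round(1),"zrot",None if yaw is None else round(a-yaw,1))
E
python3 - <<'E'
from h import *
from m import fit
to(.5967,.1159,.18,-72)
c=cam("wrist"); cv2.imwrite("pics/w1.png",c["pixels"]); W=cloud(c); b=(0,0,640,480)
ok=(abs(W[...,0]-.597)<.05)&(abs(W[...,1]-.116)<.05)
W[~ok]=np.nan
fit(c,W,b,.069,(.062,.076),"c","plate"); fit(c,W,b,.09,(.080,.1),"r","bar"); fit(c,W,b,.008,(.003,.012),"c","flange")
E
```

```text
t 4.15 tcp [0.5969 0.1163 0.2386] yaw -71.42 tilt 0.02 SHIFT mm [-0.3  0.3 58.6] zrot 0.6
plate circ 0.6008 0.1195 d 0.0567 ell [0.6007 0.1196] [0.0558 0.0563]
   median z 0.068 2061
bar [0.6006 0.1197] [0.0301 0.0098] 18.8
   median z 0.089 462
flange circ 0.6003 0.1191 d 0.0699 ell [0.601  0.1194] [0.067  0.0691]
   median z 0.0076 675
```

View pics/w1.png

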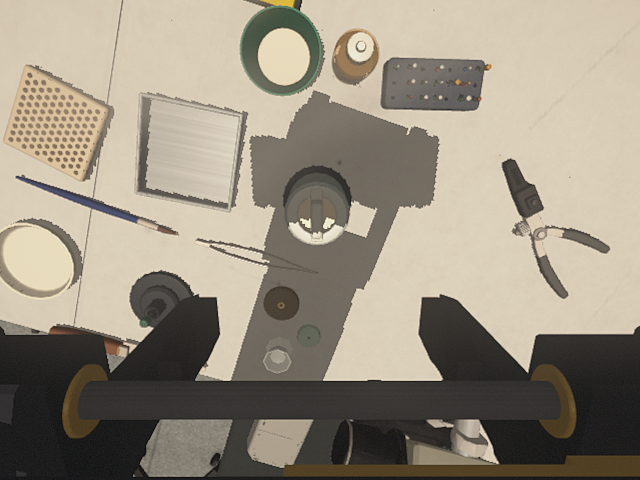

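Wrist view: the stack is at (318,212), the gauge bar is vertical in the image (across the finger line, as wanted), and the finger tips are at (217,297) and (422,297). Top and wrist disagree by about 4 mm, so I'll check the hand-eye calibration against the finger tips.

```bash
python3 - <<'E'
from h import *
c=cam("wrist"); c["T"]=np.array(c["hand_eye"]); W=cloud(c); print(c["T"].round(4).tolist())
Z=W[...,2]
for s in (-1,1):
    m=(abs(Z)<.012)&(W[...,1]*s>.02)&(W[...,1]*s<.07)
    P=W[m]; print(s,len(P),P.min(0).round(4),P.max(0).round(4))
    v,u=np.nonzero(m); print(u.min(),u.max(),v.min(),v.max())
# reprojection of expected tip corners
for p in ([.009,.044,0],[-.009,.044,0],[.009,-.044,0],[-.009,-.044,0],[0,0,0]):
    q=np.linalg.inv(c["T"])@np.array(p+[1]); print(p,(c["cx"]-c["fx"]*q[0]/q[2]).round(1),(c["cy"]+c["fy"]*q[1]/q[2]).round(1))
E
```

```text
[[0.0005, 0.9498, 0.313, 0.0828], [1.0, -0.0004, -0.0003, -0.0006], [-0.0002, 0.313, -0.9498, -0.1453], [0.0, 0.0, 0.0, 1.0]]
-1 844 [-0.0079 -0.0585 -0.012 ] [ 0.0124 -0.0441  0.0023]
173 219 294 350
1 846 [-0.0083  0.0429 -0.012 ] [0.0125 0.057  0.0022]
418 463 294 350
[0.009, 0.044, 0] 422.6 300.6
[-0.009, 0.044, 0] 419.1 337.2
[0.009, -0.044, 0] 217.4 300.5
[-0.009, -0.044, 0] 220.8 337.1
[0, 0, 0] 320.0 319.1
```

{"name": "jog_arm", "arguments": {"targets": [[0.0014, -0.0008, 0.02, 0, 0, 0, -1], [0, 0, 0.03, 0, 0, 0, -0.5], [0, 0, 0.03, 0, 0, 0, -0.3], [0, 0, 0.03, 0, 0, 0, -0.3], [0, 0, 0.025, 0, 0, 0, -0.3], [0, 0, 0.015, 0, 0, 0, -0.3], [0, 0, 0.01, 0, 0, 0, -0.3], [0, 0, 0.006, 0, 0, 0, -0.3], [0, 0, 0, 0, 0, 0, -0.3], [0, 0, 0, 0, 0, 0, 1], [0, 0, 0, 0, 0, 0, 1], [0, 0, 0, 0, 0, 0, 1], [0, 0, 0, 0, 0, 0, 1], [0, 0, 0, 0, 0, 0, 1], [0, 0, 0, 0, 0, 0, 1], [0, 0, 0, 0, 0, 0, 1]]}}

```text
clock: 6.25
tcp_pos: [0.598, 0.1175, 0.0728]
tool_rot: [0.987, 0.16, 0.0, 0.0]
contact_force: [0.7, 0.5, 0.6]
opening: 0.0093
gripper_force: 30.0
```

{"name": "jog_arm", "arguments": {"targets": [[0, 0, -0.01, 0, 0, 0, 1], [0, 0, -0.02, 0, 0, 0, 1], [0, 0, -0.025, 0, 0, 0, 1], [0, 0, -0.025, 0, 0, 0, 1], [-0.0064, -0.03, 0, 0, 0, 0, 1], [-0.0064, -0.03, 0, 0, 0, 0, 1], [-0.0064, -0.03, 0, 0, 0, 0, 1], [-0.0064, -0.03, 0, 0, 0, 0, 1], [-0.0063, -0.03, 0, 0, 0, 0, 1], [-0.0064, -0.03, 0, 0, 0, 0, 1], [-0.0063, -0.03, 0, 0, 0, 0, 1], [-0.0064, -0.03, 0, 0, 0, 0, 1], [-0.0063, -0.03, 0, 0, 0, 0, 1], [-0.0063, -0.03, 0, 0, 0, 0, 1], [0, 0, 0, 0, 0, 0, 1], [0, 0, 0, 0, 0, 0, 1]]}}

```text
clock: 8.25
tcp_pos: [0.4435, 0.3816, 0.1531]
tool_rot: [0.987, 0.16, 0.0, 0.0]
contact_force: [0.7, -0.8, -1.2]
opening: 0.0096
gripper_force: 30.0
```

```bash
python3 - <<'E'
from h import *
from m import fit
to(.442,.382,.02)
a=cam("top"); b=cam("wrist"); W=cloud(a)
cv2.imwrite("pics/w2.png",np.vstack([cv2.resize(b["pixels"],(400,300)),cv2.resize(a["pixels"],(400,300))]))
V=cloud(b); V[~((abs(V[...,0]-.598)<.05)&(abs(V[...,1]-.117)<.05))]=np.nan
fit(a,W,(365,160,425,222),.064,(.06,.07),"c","sleeve top (topcam)")
X=cloud(b); X[~((abs(X[...,0]-.436)<.045)&(abs(X[...,1]-.246)<.045))]=np.nan
fit(b,X,(0,0,640,480),.008,(.003,.012),"c","next flange wrist")
E
```

```text
t 8.25 tcp [0.4435 0.3816 0.1531] yaw -71.62 tilt 0.02 SHIFT mm [ -1.3  -0.8 133.1] zrot None
sleeve top (topcam) circ 0.5978 0.116 d 0.0584 ell [0.5976 0.1156] [0.0564 0.0581]
   median z 0.0623 226
next flange wrist circ 0.436 0.2492 d 0.072 ell [0.4358 0.2494] [0.0701 0.0716]
   median z 0.0074 3003
```

View pics/w2.png

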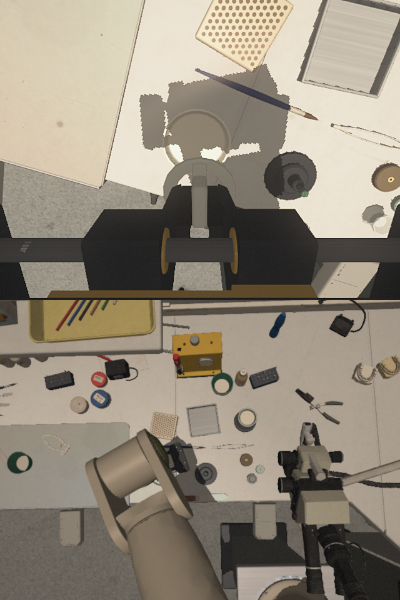

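Both views show the gauge held above the dish, with the mould now visible in the sleeve on the stack. Lowering it.

{"name": "jog_arm", "arguments": {"targets": [[-0.0013, -0.0008, 0.025, 0, 0, 0, 1], [0, 0, 0.03, 0, 0, 0, 1], [0, 0, 0.03, 0, 0, 0, 1], [0, 0, 0.025, 0, 0, 0, 1], [0, 0, 0.012, 0, 0, 0, 1], [0, 0, 0.006, 0, 0, 0, 1], [0, 0, 0.003, 0, 0, 0, 1], [0, 0, 0.0015, 0, 0, 0, 1], [0, 0, 0, 0, 0, 0, 1]]}}

```text
clock: 9.48
tcp_pos: [0.4418, 0.3826, 0.0206]
tool_rot: [0.987, 0.16, 0.0, -0.0]
contact_force: [0.1, -0.9, -0.0]
opening: 0.0099
gripper_force: 30.0
```

{"name": "jog_arm", "arguments": {"targets": [[0, 0, 0.001, 0, 0, 0, 1], [0, 0, 0.001, 0, 0, 0, 1], [0, 0, 0.001, 0, 0, 0, 1], [0, 0, 0, 0, 0, 0, 1]]}}

```text
clock: 9.98
tcp_pos: [0.4416, 0.3825, 0.0177]
tool_rot: [0.987, 0.16, 0.0, -0.0]
contact_force: [-1.8, -0.7, 4.3]
opening: 0.0099
gripper_force: 30.0
```

{"name": "jog_arm", "arguments": {"targets": [[0, 0, 0, 0, 0, 0, 0.5], [0, 0, 0, 0, 0, 0, 0.4], [0, 0, -0.01, 0, 0, 0, 0.3], [0, 0, -0.02, 0, 0, 0, 0], [0, 0, -0.035, 0, 0, 0, -0.5], [0, 0, -0.04, 0, 0, 0, -1], [0, 0, -0.04, 0, 0, 0, -1], [0, 0, -0.04, 0, 0, 0, -1], [0, 0, -0.035, 0, 0, 0, -1], [-0.0097, 0.0253, 0, 0, 0, 0, -1], [-0.0097, 0.0253, 0, 0, 0, 0, -1], [-0.0097, 0.0253, 0, 0, 0, 0, -1], [-0.0097, 0.0253, 0, 0, 0, 0, -1], [-0.0097, 0.0253, 0, 0, 0, 0, -1], [0, 0, 0, 0, 0, 0, -1], [0, 0, 0, 0, 0, 0, -1]]}}

```text
clock: 11.98
tcp_pos: [0.4355, 0.2477, 0.2376]
tool_rot: [0.987, 0.16, 0.0, -0.0]
contact_force: [-1.2, -0.0, 0.7]
opening: 0.0885
gripper_force: 0.0
```

```bash
cat > ms.py <<'E'
from h import *
from m import fit
def near(n,x,y,items,r=.05):
    to(x,y,.2,-71.6); c=cam(n); W=cloud(c); W[~((abs(W[...,0]-x)<r)&(abs(W[...,1]-y)<r))]=np.nan
    for it in items: fit(c,W,(0,0,640,480),*it)
    return c
E
python3 - <<'E'
from ms import *
c=near("wrist",.436,.247,[(.008,(.003,.012),"c","flange"),(.016,(.0125,.02),"c","hub")])
c=near("wrist",.442,.382,[(.014,(.007,.018),"c","dish"),(.035,(.028,.045),"r","bar")],.055)
cv2.imwrite("pics/w3.png",c["pixels"])
E
```

```text
t 11.97 tcp [0.4355 0.2477 0.2376] yaw -71.61 tilt 0.04 SHIFT mm [ 0.2  0.8 37.6] zrot -0.0
flange circ 0.4351 0.248 d 0.0713 ell [0.435  0.2479] [0.0697 0.0705]
   median z 0.0074 2242
hub circ 0.4354 0.2477 d 0.0423 ell [0.4353 0.2479] [0.041  0.0416]
   median z 0.0152 1042
t 12.03 tcp [0.4355 0.2478 0.2374] yaw -71.58 tilt 0.03 SHIFT mm [  48.6 -125.2   37.5] zrot 0.0
dish circ 0.4416 0.3843 d 0.0874 ell [0.4417 0.3843] [0.0868 0.0869]
   median z 0.0128 3043
bar [0.4435 0.3812] [0.0293 0.0113] 18.5
   median z 0.0338 406
```

View pics/w3.png

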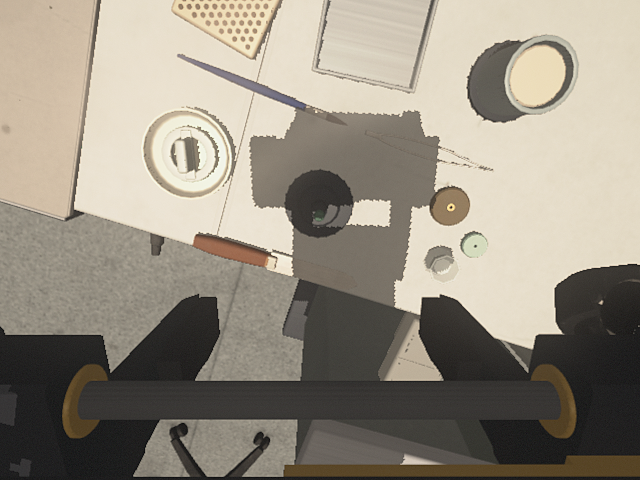

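The gauge lies handle up in the dish at (187,153), near its centre. The next base is at (319,205), and the sleeve and mould are at (540,75). Moving over the stack for the same relative view.

{"name": "jog_arm", "arguments": {"targets": [[0.0163, 0.025, 0, 0, 0, 0, -1], [0.0163, 0.025, 0, 0, 0, 0, -1], [0.0163, 0.025, 0, 0, 0, 0, -1], [0.0163, 0.025, 0, 0, 0, 0, -1], [0.0163, 0.025, 0, 0, 0, 0, -1], [0.0163, 0.025, 0, 0, 0, 0, -1], [0.0163, 0.025, 0, 0, 0, 0, -1], [0, 0, 0, 0, 0, 0, -1], [0, 0, 0, 0, 0, 0, -1]]}}

```text
clock: 13.2
tcp_pos: [0.5985, 0.118, 0.237]
tool_rot: [0.987, 0.16, -0.0, -0.0]
contact_force: [-0.9, 0.7, -0.0]
opening: 0.0882
gripper_force: 0.0
```

```bash
python3 - <<'E'
from ms import *
near("wrist",.599,.1175,[(.064,(.06,.07),"c","sleeve"),(.058,(.05,.0605),"c","mould"),(.008,(.003,.012),"c","flange")])
E
```

```text
t 13.2 tcp [0.5985 0.118  0.237 ] yaw -71.57 tilt 0.04 SHIFT mm [ 0.4  0.7 37. ] zrot 0.0
sleeve circ 0.5996 0.1193 d 0.0578 ell [0.5996 0.1193] [0.0571 0.0573]
   median z 0.063 983
mould circ 0.6013 0.1198 d 0.0556 ell [0.6015 0.1195] [0.0496 0.0562]
   median z 0.0574 2275
flange circ 0.6005 0.1193 d 0.0698 ell [0.6013 0.1197] [0.0664 0.0691]
   median z 0.0075 685
```

{"name": "jog_arm", "arguments": {"targets": [[0, 0.0005, 0.03, 0, 0, 0, -1], [0, 0, 0.035, 0, 0, 0, -1], [0, 0, 0.035, 0, 0, 0, -1], [0, 0, 0.035, 0, 0, 0, -1], [0, 0, 0.03, 0, 0, 0, -1], [0, 0, 0.02, 0, 0, 0, -1], [0, 0, 0.012, 0, 0, 0, -1], [0, 0, 0.006, 0, 0, 0, -1], [0, 0, 0, 0, 0, 0, -0.4], [0, 0, 0, 0, 0, 0, 0], [0, 0, 0, 0, 0, 0, 0.2], [0, 0, 0, 0, 0, 0, 0.3], [0, 0, 0, 0, 0, 0, 0.4], [0, 0, 0, 0, 0, 0, 1], [0, 0, 0, 0, 0, 0, 1]]}}

```text
clock: 15.12
tcp_pos: [0.5992, 0.1167, 0.0347]
tool_rot: [0.987, 0.16, 0.0, -0.0]
contact_force: [-1.9, 1.0, 6.2]
opening: 0.0564
gripper_force: 30.0
```

{"name": "jog_arm", "arguments": {"targets": [[0, 0, -0.004, 0, 0, 0, 1], [0, 0, -0.006, 0, 0, 0, 1], [0, 0, -0.008, 0, 0, 0, 1], [0, 0, -0.008, 0, 0, 0, 1], [0, 0, -0.008, 0, 0, 0, 1], [0, 0, -0.008, 0, 0, 0, 1], [0, 0, -0.008, 0, 0, 0, 1], [0, 0, -0.008, 0, 0, 0, 1], [0, 0, -0.01, 0, 0, 0, 1], [0, 0, -0.01, 0, 0, 0, 1], [0, 0, -0.02, 0, 0, 0, 1], [0, 0, -0.01, 0, 0, 0, 1], [0, 0, 0, 0, 0, 0, 1]]}}

```text
clock: 16.75
tcp_pos: [0.5993, 0.1166, 0.1428]
tool_rot: [0.987, 0.16, 0.001, 0.0]
contact_force: [-0.2, 0.2, -0.7]
opening: 0.0565
gripper_force: 30.0
```

```bash
python3 - <<'E'
from ms import *
c=near("wrist",.599,.1175,[])
cv2.imwrite("pics/w4.png",c["pixels"])
c["T"]=np.array(c["hand_eye"]); W=cloud(c)
m=(abs(W[...,0])<.045)&(abs(W[...,1])<.04)&(W[...,2]>-.05)&(W[...,2]<.05)
print(m.sum())
Z=W[...,2]; mm=m&(Z<-.022)&(Z>-.036)
P=W[mm]; print(len(P),P.min(0).round(4),P.max(0).round(4),np.median(P[:,2]))
E
```

```text
t 16.75 tcp [0.5993 0.1166 0.1428] yaw -71.61 tilt 0.07 SHIFT mm [  0.1  -0.9 -57.2] zrot -0.0
22525
6635 [-0.0144 -0.04   -0.036 ] [ 0.0315  0.04   -0.022 ] -0.028142448294382907
```

View pics/w4.png

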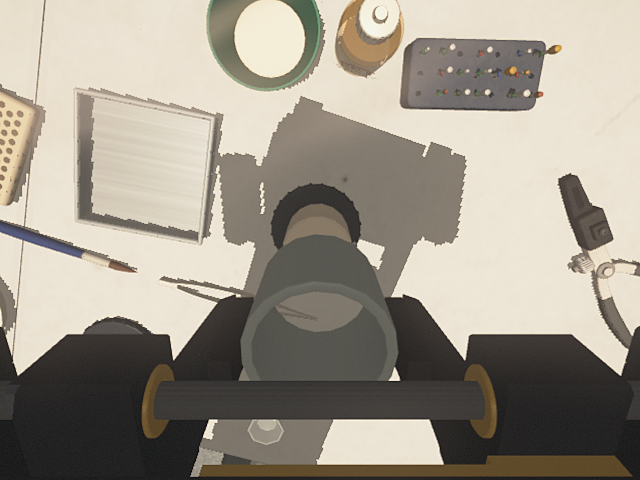

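The sleeve is held and upright; the mould and base were left standing at (317,220). Carrying the sleeve to the other base.

{"name": "jog_arm", "arguments": {"targets": [[-0.0166, -0.0249, 0, 0, 0, 0, 1], [-0.0166, -0.0249, 0, 0, 0, 0, 1], [-0.0166, -0.0249, 0, 0, 0, 0, 1], [-0.0166, -0.0249, 0, 0, 0, 0, 1], [-0.0166, -0.0249, 0, 0, 0, 0, 1], [-0.0166, -0.025, 0, 0, 0, 0, 1], [-0.0166, -0.025, 0, 0, 0, 0, 1], [0, 0, 0, 0, 0, 0, 1], [0, 0, 0, 0, 0, 0, 1]]}}

```text
clock: 17.92
tcp_pos: [0.4343, 0.2451, 0.142]
tool_rot: [0.987, 0.16, -0.0, 0.0]
contact_force: [0.6, -0.9, -0.4]
opening: 0.0561
gripper_force: 30.0
```

```bash
python3 - <<'E'
from ms import *
from scipy.optimize import least_squares
c=near("wrist",.434,.2455,[])
cv2.imwrite("pics/w5.png",c["pixels"])
to(.434,.2455,.04)
# rim circle in tool coords: points of the rim top
c["T"]=np.array(c["hand_eye"]); W=cloud(c)
Z=W[...,2]; m=(abs(W[...,0])<.035)&(abs(W[...,1])<.0285)&(Z<-.0265)&(Z>-.033)
P=W[m]; print(len(P),P[:,2].mean())
rr=np.hypot(P[:,0]-.002,P[:,1]); k=(rr>.022)&(rr<.034)&(P[:,0]>-.012)
s=least_squares(lambda q:np.hypot(P[k,0]-q[0],P[k,1]-q[1])-.02675,[0.002,0],loss="soft_l1",f_scale=.001); print(s.x,k.sum(),np.median(abs(s.fun)))
E
```

```text
t 17.93 tcp [0.4343 0.2451 0.142 ] yaw -71.63 tilt 0.01 SHIFT mm [ -0.2  -0.5 -58. ] zrot -0.0
t 17.98 tcp [0.4344 0.245  0.142 ] yaw -71.65 tilt 0.01 SHIFT mm [ -0.2  -0.7 102. ] zrot None
3540 -0.02834222354030858
[ 0.00249324 -0.00061347] 3540 0.0010889306007430977
```

View pics/w5.png

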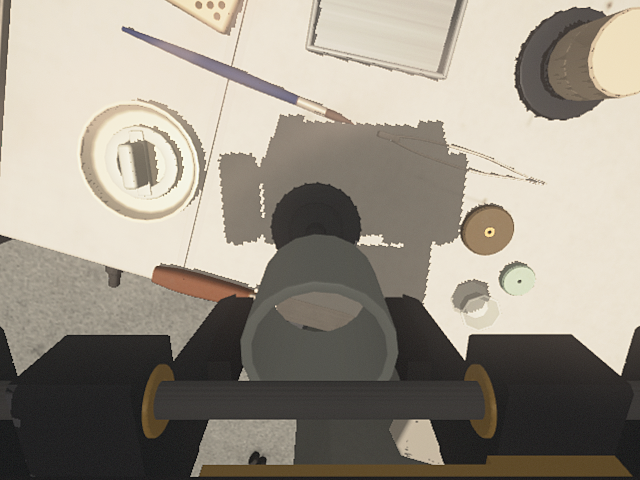

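The sleeve is held and the rim fits a circle well. Its centre, corrected by the grasp and displacement measurements, agrees with the present position to within 1 mm. The wax is hidden beneath it. Descending.

{"name": "jog_arm", "arguments": {"targets": [[0.0001, 0, 0.02, 0, 0, 0, 1], [0, 0, 0.02, 0, 0, 0, 1], [0, 0, 0.018, 0, 0, 0, 1], [0, 0, 0.016, 0, 0, 0, 1], [0, 0, 0.012, 0, 0, 0, 1], [0, 0, 0.008, 0, 0, 0, 1], [0, 0, 0, 0, 0, 0, 1]]}}

```text
clock: 18.85
tcp_pos: [0.4339, 0.2454, 0.0479]
tool_rot: [0.987, 0.16, -0.0, 0.0]
contact_force: [-0.3, 0.3, 0.0]
opening: 0.0564
gripper_force: 30.0
```

{"name": "jog_arm", "arguments": {"targets": [[0, 0, 0.003, 0, 0, 0, 1], [0, 0, 0.002, 0, 0, 0, 1], [0, 0, 0.001, 0, 0, 0, 1], [0, 0, 0, 0, 0, 0, 1]]}}

```text
clock: 19.35
tcp_pos: [0.4339, 0.2456, 0.0423]
tool_rot: [0.987, 0.16, 0.0, 0.0]
contact_force: [-0.5, 0.0, -0.8]
opening: 0.0561
gripper_force: 30.0
```

{"name": "jog_arm", "arguments": {"targets": [[0, 0, 0.002, 0, 0, 0, 1], [0, 0, 0.002, 0, 0, 0, 1], [0, 0, 0.002, 0, 0, 0, 1], [0, 0, 0.001, 0, 0, 0, 1], [0, 0, 0, 0, 0, 0, 1]]}}

```text
clock: 19.98
tcp_pos: [0.4338, 0.2455, 0.0351]
tool_rot: [0.987, 0.16, -0.0, 0.0]
contact_force: [-0.1, 0.1, -1.1]
opening: 0.0564
gripper_force: 30.0
```

{"name": "jog_arm", "arguments": {"targets": [[0, 0, 0.001, 0, 0, 0, 1], [0, 0, 0.001, 0, 0, 0, 1], [0, 0, 0, 0, 0, 0, 1]]}}

```text
clock: 20.35
tcp_pos: [0.434, 0.2456, 0.0346]
tool_rot: [0.987, 0.16, 0.0, 0.0]
contact_force: [-6.3, -3.3, 17.5]
opening: 0.0563
gripper_force: 30.0
```

{"name": "jog_arm", "arguments": {"targets": [[0, 0, -0.0015, 0, 0, 0, 1], [0, 0, 0, 0, 0, 0, 0], [0, 0, 0, 0, 0, 0, -0.7], [0, 0, 0, 0, 0, 0, -1], [0, 0, 0, 0, 0, 0, -1], [0, 0, -0.01, 0, 0, 0, -1], [0, 0, -0.025, 0, 0, 0, -1], [0, 0, -0.035, 0, 0, 0, -1], [0, 0, -0.035, 0, 0, 0, -1], [0, 0, -0.035, 0, 0, 0, -1], [0, 0, -0.035, 0, 0, 0, -1], [0, 0, -0.03, 0, 0, 0, -1], [0, 0, 0, 0, 0, 0, -1]]}}

```text
clock: 21.98
tcp_pos: [0.4345, 0.2458, 0.2421]
tool_rot: [0.987, 0.16, 0.002, -0.0]
contact_force: [-0.6, -0.1, -1.3]
opening: 0.0879
gripper_force: 0.0
```

```bash
python3 - <<'E'
from ms import *
c=near("wrist",.435,.247,[(.064,(.059,.07),"c","sleeve"),(.008,(.004,.012),"c","flange")])
near("wrist",.600,.119,[(.058,(.05,.065),"c","mould")])
cv2.imwrite("pics/w6.png",c["pixels"])
E
```

```text
t 21.98 tcp [0.4345 0.2458 0.2421] yaw -71.61 tilt 0.27 SHIFT mm [ 0.7 -1.  42.1] zrot -0.0
sleeve circ 0.4354 0.246 d 0.058 ell [0.4355 0.246 ] [0.057  0.0577]
   median z 0.063 990
flange circ 0.4359 0.2481 d 0.0701 ell [0.4391 0.2498] [0.06   0.0694]
   median z 0.0077 936
t 22.02 tcp [0.4339 0.2456 0.2403] yaw -71.61 tilt 0.09 SHIFT mm [117.6 172.5  40.5] zrot -0.0
mould circ 0.599 0.1201 d 0.0482 ell [0.5986 0.1199] [0.0456 0.0479]
   median z 0.0573 2905
```

View pics/w6.png

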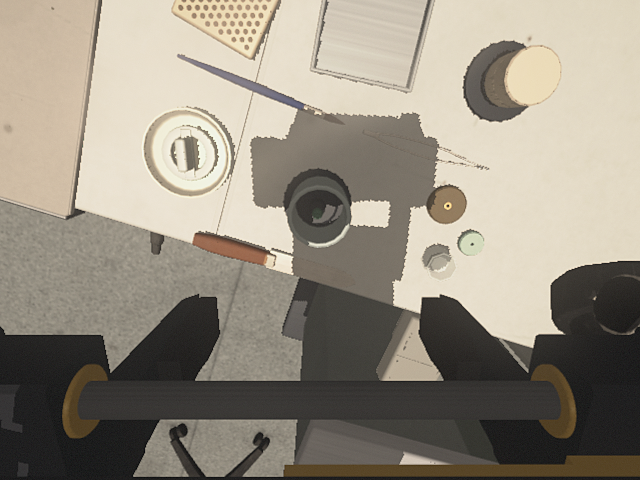

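The sleeve is seated on the other base at (318,210), its rim at 63 mm, with the wax standing clear inside. The mould is upright at (515,80). Moving to it.

{"name": "jog_arm", "arguments": {"targets": [[0.0166, 0.0249, 0, 0, 0, 0, -1], [0.0166, 0.0249, 0, 0, 0, 0, -1], [0.0166, 0.0249, 0, 0, 0, 0, -1], [0.0166, 0.0249, 0, 0, 0, 0, -1], [0.0166, 0.0249, 0, 0, 0, 0, -1], [0.0166, 0.0249, 0, 0, 0, 0, -1], [0.0166, 0.0249, 0, 0, 0, 0, -1], [0, 0, 0, 0, 0, 0, -1], [0, 0, 0, 0, 0, 0, -1]]}}

```text
clock: 23.2
tcp_pos: [0.5984, 0.1173, 0.2389]
tool_rot: [0.987, 0.16, -0.001, -0.0]
contact_force: [0.5, -0.6, 0.7]
opening: 0.0879
gripper_force: 0.0
```

```bash
python3 - <<'E'
from ms import *
near("wrist",.599,.1175,[(.058,(.052,.063),"c","mould"),(.008,(.004,.012),"c","flange")])
to(.599,.1168,.027)
E
```

```text
t 23.2 tcp [0.5984 0.1173 0.2389] yaw -71.6 tilt 0.11 SHIFT mm [ 0.7  0.  38.9] zrot 0.0
mould circ 0.6001 0.1181 d 0.0462 ell [0.6002 0.1179] [0.0451 0.0459]
   median z 0.0573 1987
flange circ 0.5993 0.1192 d 0.0706 ell [0.5994 0.1192] [0.0697 0.07  ]
   median z 0.0074 1437
t 23.25 tcp [0.5984 0.1175 0.2393] yaw -71.58 tilt 0.07 SHIFT mm [  0.6   0.9 212.3] zrot None
```

{"name": "jog_arm", "arguments": {"targets": [[0.0006, 0.0009, 0.03, 0, 0, 0, -1], [0, 0, 0.035, 0, 0, 0, -1], [0, 0, 0.035, 0, 0, 0, -1], [0, 0, 0.035, 0, 0, 0, -1], [0, 0, 0.03, 0, 0, 0, -1], [0, 0, 0.025, 0, 0, 0, -0.6], [0, 0, 0.015, 0, 0, 0, -0.4], [0, 0, 0.007, 0, 0, 0, -0.3], [0, 0, 0, 0, 0, 0, -0.2], [0, 0, 0, 0, 0, 0, 0], [0, 0, 0, 0, 0, 0, 0.2], [0, 0, 0, 0, 0, 0, 0.4], [0, 0, 0, 0, 0, 0, 0.6], [0, 0, 0, 0, 0, 0, 1], [0, 0, 0, 0, 0, 0, 1]]}}

```text
clock: 25.12
tcp_pos: [0.6004, 0.1163, 0.0285]
tool_rot: [0.987, 0.16, 0.001, 0.0]
contact_force: [-1.2, 1.7, 5.5]
opening: 0.0456
gripper_force: 30.0
```

{"name": "jog_arm", "arguments": {"targets": [[0, 0, -0.002, 0, 0, 0, 1], [0, 0, -0.004, 0, 0, 0, 1], [0, 0, -0.006, 0, 0, 0, 1], [0, 0, -0.007, 0, 0, 0, 1], [0, 0, -0.008, 0, 0, 0, 1], [0, 0, -0.01, 0, 0, 0, 1], [0, 0, -0.01, 0, 0, 0, 1], [0, 0, -0.01, 0, 0, 0, 1], [0, 0, -0.005, 0, 0, 0, 1], [0, 0, 0, 0, 0, 0, 1]]}}

```text
clock: 26.38
tcp_pos: [0.6001, 0.1162, 0.09]
tool_rot: [0.987, 0.16, 0.0, 0.0]
contact_force: [-0.1, 0.7, -2.0]
opening: 0.0453
gripper_force: 30.0
```

{"name": "jog_arm", "arguments": {"targets": [[0.0025, -0.0087, 0, 0, 0, 0, 1], [0.0045, -0.016, 0, 0, 0, 0, 1], [0.0064, -0.0224, 0, 0, 0, 0, 1], [0.0064, -0.0224, 0, 0, 0, 0, 1], [0.0064, -0.0224, 0, 0, 0, 0, 1], [0.0064, -0.0224, 0, 0, 0, 0, 1], [0.0064, -0.0224, 0, 0, 0, 0, 1], [0.0064, -0.0224, 0, 0, 0, 0, 1], [0.0064, -0.0224, 0, 0, 0, 0, 1], [0.0064, -0.0224, 0, 0, 0, 0, 1], [0.0063, -0.0224, 0, 0, 0, 0, 1], [0.0045, -0.016, 0, 0, 0, 0, 1], [0.0022, -0.0065, 0, 0, 0, 0, 1], [0, 0, 0, 0, 0, 0, 1], [0, 0, 0, 0, 0, 0, 1]]}}

```text
clock: 28.25
tcp_pos: [0.5893, 0.3741, 0.0897]
tool_rot: [0.987, 0.159, -0.0, 0.0]
contact_force: [-0.2, 0.2, -0.8]
opening: 0.0455
gripper_force: 30.0
```

```bash
python3 - <<'E'
from ms import *
c=near("wrist",.589,.375,[(.012,(.008,.016),"r","firing (partly hidden)")],.06)
to(.589,.3747,.03)
cv2.imwrite("pics/w7.png",c["pixels"])
E
```

```text
t 28.25 tcp [0.5893 0.3741 0.0897] yaw -71.66 tilt 0.01 SHIFT mm [   0.    -1.  -110.3] zrot -0.1
firing (partly hidden) [0.5906 0.3793] [0.0788 0.0791] 79.3
   median z 0.0114 10911
t 28.3 tcp [0.5893 0.374  0.0898] yaw -71.66 tilt 0.01 SHIFT mm [-0.1 -0.8 59.8] zrot None
```

View pics/w7.png

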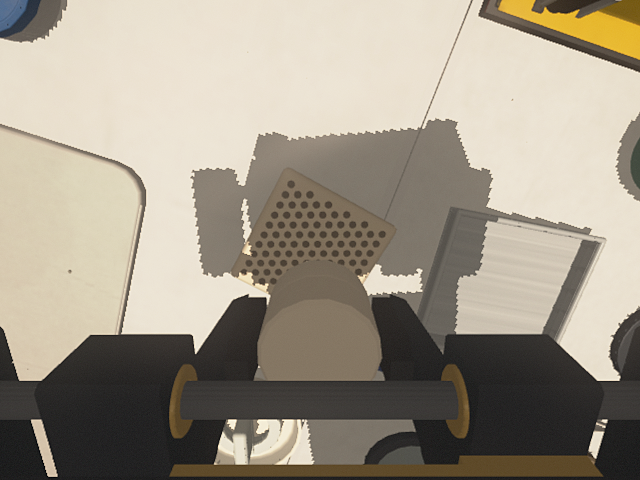

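The mould is held upright over the perforated firing tray at (315,225), and the fingers fit over it. Lowering.

{"name": "jog_arm", "arguments": {"targets": [[0, -0.0015, 0.008, 0, 0, 0, 1], [0, 0, 0.012, 0, 0, 0, 1], [0, 0, 0.012, 0, 0, 0, 1], [0, 0, 0.012, 0, 0, 0, 1], [0, 0, 0.01, 0, 0, 0, 1], [0, 0, 0.006, 0, 0, 0, 1], [0, 0, 0.003, 0, 0, 0, 1], [0, 0, 0, 0, 0, 0, 1]]}}

```text
clock: 29.3
tcp_pos: [0.5886, 0.3761, 0.0268]
tool_rot: [0.987, 0.16, 0.0, -0.0]
contact_force: [-0.8, 0.4, 0.1]
opening: 0.0454
gripper_force: 30.0
```

{"name": "jog_arm", "arguments": {"targets": [[0, 0, 0.001, 0, 0, 0, 1], [0, 0, 0.001, 0, 0, 0, 1], [0, 0, 0, 0, 0, 0, 1]]}}

```text
clock: 29.68
tcp_pos: [0.5886, 0.3761, 0.0247]
tool_rot: [0.987, 0.16, -0.0, 0.0]
contact_force: [0.4, -0.8, -0.8]
opening: 0.0453
gripper_force: 30.0
```

{"name": "jog_arm", "arguments": {"targets": [[0, 0, 0.0007, 0, 0, 0, 1], [0, 0, 0.0007, 0, 0, 0, 1], [0, 0, 0, 0, 0, 0, 1]]}}

```text
clock: 30.05
tcp_pos: [0.5887, 0.3762, 0.0245]
tool_rot: [0.987, 0.16, 0.0, 0.0]
contact_force: [-4.0, -1.0, 7.0]
opening: 0.0452
gripper_force: 30.0
```

{"name": "jog_arm", "arguments": {"targets": [[0, 0, 0, 0, 0, 0, 0.3], [0, 0, 0, 0, 0, 0, -0.2], [0, 0, 0, 0, 0, 0, -0.8], [0, 0, 0, 0, 0, 0, -1], [0, 0, -0.01, 0, 0, 0, -1], [0, 0, -0.025, 0, 0, 0, -1], [0, 0, -0.035, 0, 0, 0, -1], [0, 0, -0.04, 0, 0, 0, -1], [0, 0, -0.04, 0, 0, 0, -1], [0, 0, -0.04, 0, 0, 0, -1], [0, 0, -0.025, 0, 0, 0, -1], [0, 0, 0, 0, 0, 0, -1]]}}

```text
clock: 31.55
tcp_pos: [0.589, 0.3764, 0.2408]
tool_rot: [0.987, 0.16, 0.002, -0.001]
contact_force: [-0.2, -0.9, -0.2]
opening: 0.0879
gripper_force: 0.0
```

```bash
python3 - <<'E'
from ms import *
near("wrist",.589,.377,[(.012,(.008,.016),"r","firing"),(.054,(.049,.06),"c","mould")],.06)
E
```

```text
t 31.55 tcp [0.589  0.3764 0.2408] yaw -71.61 tilt 0.26 SHIFT mm [-0.  -0.6 40.8] zrot -0.0
firing [0.5897 0.3788] [0.0794 0.0794] 79.3
   median z 0.0114 3824
mould circ 0.589 0.3764 d 0.046 ell [0.589  0.3763] [0.0452 0.0457]
   median z 0.0534 1915
```

{"name": "jog_arm", "arguments": {"targets": [[-0.009, 0.0312, 0, 0, 0, 0, -1], [-0.009, 0.0312, 0, 0, 0, 0, -1], [-0.009, 0.0312, 0, 0, 0, 0, -1], [-0.009, 0.0312, 0, 0, 0, 0, -1], [-0.009, 0.0312, 0, 0, 0, 0, -1], [-0.009, 0.0312, 0, 0, 0, 0, -1], [-0.009, 0.0312, 0, 0, 0, 0, -1], [-0.009, 0.0312, 0, 0, 0, 0, -1], [0, 0, 0, 0, 0, 0, -1], [0, 0, 0, 0, 0, 0, -1]]}}

```text
clock: 32.85
tcp_pos: [0.5986, 0.1173, 0.2375]
tool_rot: [0.987, 0.16, -0.001, -0.0]
contact_force: [0.5, 1.0, -0.0]
opening: 0.0882
gripper_force: 0.0
```

```bash
python3 - <<'E'
from ms import *
c=near("wrist",.599,.118,[(.008,(.004,.012),"c","flange"),(.016,(.0125,.02),"c","hub"),(.034,(.029,.04),"c","plug")])
near("wrist",.603,.25,[(.018,(.013,.03),"r","rinse")],.056)
to(.5992,.1165,.0175)
cv2.imwrite("pics/w8.png",c["pixels"])
E
```

```text
t 32.85 tcp [0.5986 0.1173 0.2375] yaw -71.6 tilt 0.08 SHIFT mm [ 0.6 -0.6 37.5] zrot 0.0
flange circ 0.5997 0.1186 d 0.0708 ell [0.5997 0.1185] [0.0696 0.0702]
   median z 0.0074 2247
hub circ 0.5997 0.1187 d 0.0424 ell [0.5998 0.1186] [0.0412 0.0416]
   median z 0.0152 1085
plug circ 0.5998 0.1188 d 0.0162 ell [0.5999 0.1187] [0.0152 0.016 ]
   median z 0.033 211
t 32.9 tcp [0.5987 0.1175 0.2377] yaw -71.56 tilt 0.06 SHIFT mm [  46.  -124.3   37.7] zrot 0.0
rinse [0.6038 0.2512] [0.0952 0.0952] 7.2
   median z 0.0164 1708
t 32.95 tcp [0.5987 0.1176 0.2378] yaw -71.54 tilt 0.05 SHIFT mm [2.000e-01 1.300e+00 2.203e+02] zrot None
```

View pics/w8.png

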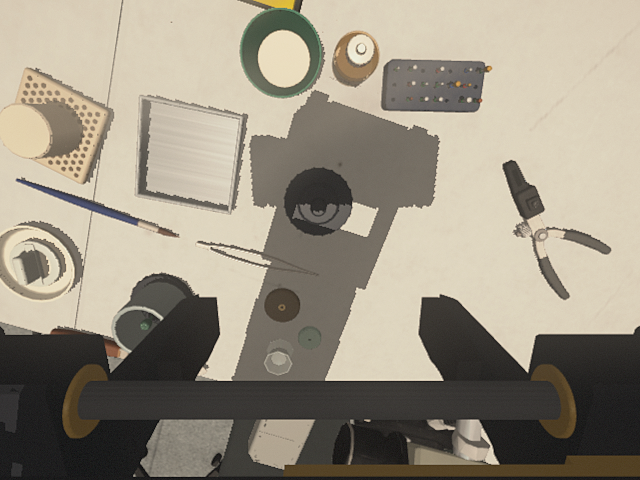

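The empty base is upright at (318,202), its plug visible. The mould stands on the firing tray at (50,125) and the rinse tray is at (190,153). The mould centre is about 2.5 mm from the tray centre. Grasping the plug next.

{"name": "jog_arm", "arguments": {"targets": [[0.0003, 0.001, 0.03, 0, 0, 0, -0.5], [0, 0, 0.035, 0, 0, 0, -0.1], [0, 0, 0.035, 0, 0, 0, 0.1], [0, 0, 0.035, 0, 0, 0, 0.1], [0, 0, 0.03, 0, 0, 0, 0.1], [0, 0, 0.025, 0, 0, 0, 0.1], [0, 0, 0.015, 0, 0, 0, 0.1], [0, 0, 0.009, 0, 0, 0, 0.1], [0, 0, 0.005, 0, 0, 0, 0.1], [0, 0, 0, 0, 0, 0, 0.1]]}}

```text
clock: 34.2
tcp_pos: [0.5998, 0.1158, 0.0196]
tool_rot: [0.987, 0.16, 0.0, 0.0]
contact_force: [0.8, -0.0, -0.3]
opening: 0.0394
gripper_force: 0.0
```

{"name": "jog_arm", "arguments": {"targets": [[0, 0, 0, 0, 0, 0, 0.3], [0, 0, 0, 0, 0, 0, 0.5], [0, 0, 0, 0, 0, 0, 0.7], [0, 0, 0, 0, 0, 0, 1], [0, 0, 0, 0, 0, 0, 1], [0, 0, 0, 0, 0, 0, 1]]}}

```text
clock: 34.95
tcp_pos: [0.5997, 0.1158, 0.0197]
tool_rot: [0.987, 0.16, 0.0, -0.0]
contact_force: [-2.3, 2.2, 5.1]
opening: 0.0147
gripper_force: 30.0
```

{"name": "jog_arm", "arguments": {"targets": [[0, 0, -0.003, 0, 0, 0, 1], [0, 0, -0.006, 0, 0, 0, 1], [0, 0, -0.01, 0, 0, 0, 1], [0, 0, -0.013, 0, 0, 0, 1], [0, 0, -0.013, 0, 0, 0, 1], [0, 0, 0, 0, 0, 0, 1], [0.0033, -0.0089, 0, 0, 0, 0, 1], [0.0065, -0.0178, 0, 0, 0, 0, 1], [0.0065, -0.0178, 0, 0, 0, 0, 1], [0.0065, -0.0178, 0, 0, 0, 0, 1], [0.0065, -0.0178, 0, 0, 0, 0, 1], [0.0065, -0.0178, 0, 0, 0, 0, 1], [0.0065, -0.0178, 0, 0, 0, 0, 1], [0.0034, -0.0089, 0, 0, 0, 0, 1], [0, 0, 0, 0, 0, 0, 1], [0, 0, 0, 0, 0, 0, 1]]}}

```text
clock: 36.95
tcp_pos: [0.6037, 0.2478, 0.0643]
tool_rot: [0.987, 0.16, -0.0, 0.0]
contact_force: [0.7, -0.4, -1.3]
opening: 0.0148
gripper_force: 30.0
```

```bash
python3 - <<'E'
from ms import *
c=near("wrist",.6037,.2485,[])
cv2.imwrite("pics/w9.png",c["pixels"])
E
```

```text
t 36.95 tcp [0.6037 0.2478 0.0643] yaw -71.64 tilt 0.01 SHIFT mm [ 1.000e-01 -6.000e-01 -1.357e+02] zrot -0.0
```

View pics/w9.png

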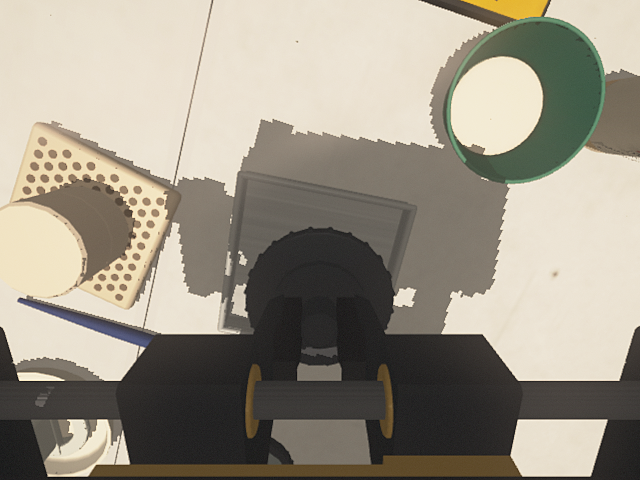

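The base is held level above the rinse tray at (320,255), and the mould is undisturbed. Lowering.

{"name": "jog_arm", "arguments": {"targets": [[0, -0.0006, 0.008, 0, 0, 0, 1], [0, 0, 0.012, 0, 0, 0, 1], [0, 0, 0.01, 0, 0, 0, 1], [0, 0, 0.006, 0, 0, 0, 1], [0, 0, 0.003, 0, 0, 0, 1], [0, 0, 0.002, 0, 0, 0, 1], [0, 0, 0.001, 0, 0, 0, 1], [0, 0, 0, 0, 0, 0, 1]]}}

```text
clock: 38.0
tcp_pos: [0.6035, 0.249, 0.0225]
tool_rot: [0.987, 0.16, 0.0, -0.0]
contact_force: [0.2, -0.0, -0.4]
opening: 0.0146
gripper_force: 30.0
```

{"name": "jog_arm", "arguments": {"targets": [[0, 0, 0.0007, 0, 0, 0, 1], [0, 0, 0.0005, 0, 0, 0, 1], [0, 0, 0, 0, 0, 0, 1]]}}

```text
clock: 38.38
tcp_pos: [0.6036, 0.2489, 0.0217]
tool_rot: [0.987, 0.16, 0.0, 0.0]
contact_force: [-1.9, -1.2, 4.3]
opening: 0.0149
gripper_force: 30.0
```

{"name": "jog_arm", "arguments": {"targets": [[0, 0, 0, 0, 0, 0, 0.5], [0, 0, 0, 0, 0, 0, 0.2], [0, 0, 0, 0, 0, 0, 0.1], [0, 0, -0.01, 0, 0, 0, 0.1], [0, 0, -0.025, 0, 0, 0, 0.1], [0, 0, -0.035, 0, 0, 0, 0.1], [0, 0, -0.04, 0, 0, 0, 0.1], [0, 0, -0.04, 0, 0, 0, 0], [0, 0, -0.04, 0, 0, 0, -1], [0, 0, -0.03, 0, 0, 0, -1], [0, 0, 0, 0, 0, 0, -1], [0, 0, 0, 0, 0, 0, -1], [0, 0, 0, 0, 0, 0, -1]]}}

```text
clock: 40.0
tcp_pos: [0.6031, 0.2488, 0.2397]
tool_rot: [0.987, 0.16, -0.001, 0.0]
contact_force: [-0.2, -0.2, -0.3]
opening: 0.0878
gripper_force: 0.0
```

```bash
python3 - <<'E'
from ms import *
near("wrist",.604,.251,[(.018,(.014,.022),"r","rinse"),(.010,(.006,.0125),"c","flange"),(.036,(.03,.042),"c","plug")],.055)
c=near("wrist",.59,.378,[(.054,(.049,.06),"c","mould")],.06)
cv2.imwrite("pics/w10.png",c["pixels"])
E
```

```text
t 40.0 tcp [0.6031 0.2488 0.2397] yaw -71.61 tilt 0.14 SHIFT mm [ 1.7 -1.8 39.7] zrot -0.0
rinse [0.6038 0.2519] [0.0952 0.0951] 7.2
   median z 0.0168 2509
flange circ 0.5881 0.2474 d 0.1026 ell [0.5883 0.248 ] [0.0939 0.0974]
   median z 0.0095 2365
plug circ 0.6048 0.2491 d 0.0165 ell [0.6046 0.2491] [0.0153 0.016 ]
   median z 0.0349 216
t 40.05 tcp [0.6032 0.2488 0.2399] yaw -71.62 tilt 0.12 SHIFT mm [  28.3 -126.7   39.9] zrot -0.0
mould circ 0.5892 0.3751 d 0.0465 ell [0.5892 0.3751] [0.0452 0.0462]
   median z 0.0533 2097
```

View pics/w10.png

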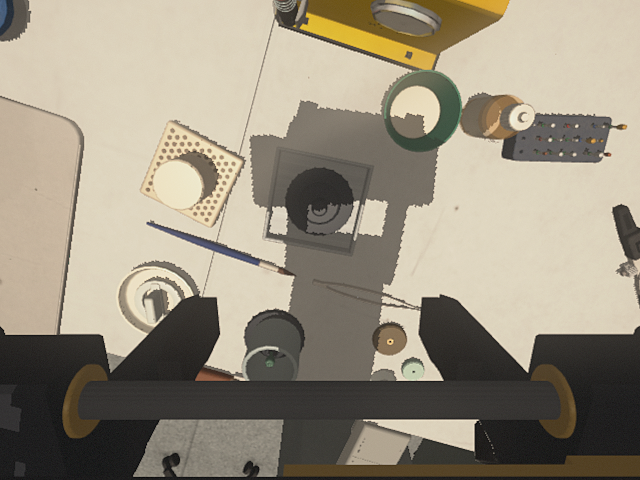

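All four parts are in place: the base is flat in the tray at (319,202), the mould upright at (180,183), the gauge in the dish at (155,300) and the sleeve home at (270,355). The gripper is clear.

```bash
python3 -c "
from plant import job; print(job.hand_in())"
```

```text
the job is handed in; nothing more can be done
None
```

The job is handed in at about 40 s on the clock, with gauge, sleeve, mould and base each set down in order on their target spots and no sign of the wax crown being touched; the judge's verdict was not returned.

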